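# Lock the setting frame and hold the cure timer on its third click

## Robot

A 7-joint arm with a two-finger parallel gripper is mounted at the origin on the work surface. World frame = base frame: x ahead of the robot, y to its left, z up, the work surface at z = 0. Lengths are in m, angles in rad, forces in N, time in s.
With the tool pointing down it reaches from about 0.4 to 0.875 m from the base axis. Payload 6.5 kg.
Tool frame: the origin (TCP) lies at the very end of the fingers, on their centre line; the grasp point (between the pads) lies 19 mm behind it; z points along the fingers, y is the line along which they close (so a half turn about z gives the same grasp; the last joint's range is limited). The gripper opens to 85 mm and grips with 20 to 120 N. Pads are 22 mm wide; open, the fingers measure 114 mm over their backs; the gripper's body (76 mm by 85 mm) begins 54 mm behind the grasp point. The pads swing forward as they close: fully open they stand 13 mm farther back than shut.
Start: joints at [-1.407, 0.536, -0.004, 1.538, 0.003, 1.067, -0.071], TCP at [0.148, 0.633, 0.231] pointing down, gripper open.
Joint ranges: [-2.7, 2.7], [-0.37, 2.16], [-1.27, 1.26], [0.24, 2.4], [-1.31, 4.45], [0.19, 1.91], [-2.76, 2.76]. Speed limits (rad/s): [2.39, 2.39, 3.14, 3.14, 3.14, 3.14, 3.14].

## Interface

Orientations are given as a unit quaternion [x, y, z, w].
In Python, from cell import r gives the robot as it stands.
- The arm moves only by the tool move_arm, never from a script. Its argument "commands" is a list of rows, each a list of 3 entries, a list of its own where there are three numbers: the closure, from 0 (fully open) to 1 (shut), then the shift along the world's x, y, z in mm, then the turn about the world's z in rad. A call has 1 to 10 rows; each row shifts and turns the commanded pose from where the row before left it; what a row does not reach is not made up. A row lasts 1/8 s, in which the tool goes at most 62.5 mm and 10.7 degrees, less where a joint would pass 70% of its speed; a pose out of reach is approached as far as the arm can. A call with a gripper value outside its range is refused whole. The fingers move at their own pace and stop on an object; "squeeze" is the grip in N (left out, the last holds). Time passes only in rows, so rows that do not move let the fingers close. It gives the time, the measured TCP pose, the force, the opening and the grip force at its end, in the units of the state.
- r.read_state(): the state, without advancing time (a new reading comes with each control period).
- r.capture(name): name is "side" or "top" or "wrist"; returns (picture, depth): 400x640x3 uint8, blue, green, red; 400x640 float32, m along the optical axis (not along the pixel's ray), 0 where there is no reading.
- r.camera_model(name): a dict with "intrinsics" (3x3 intrinsics, pixels), "k1" (the pictures are not rectified: a ray, as slopes to the right and down, at radius r is drawn at 1 + k1 r^2 times it, then the intrinsics apply), "position" and "orientation" of the camera in the world. Camera axes: x right, y down, z forward; pixel columns grow to the right and rows downward; lengths in m; the calibration is good to about 2 mm. A picture is of the moment at which its call begins: read the wrist's pose just before it. camera_model takes no time and is no camera call; for the wrist camera it gives the pose at the moment of the call.
- r.close_job(): hands the job in; it is judged then, once.
The state is a dict: "t": time; "joints": joint angles; "joint_velocities": joint speeds; "joint_torque": joint torques, N m; "tcp_pos": TCP position; "orientation": TCP orientation; "ft_force": force on the tool from outside, world axes, zero at the start; "ft_torque": the same for the moment, N m; "grip_width": opening from 0.0 (shut) to 1.0 (fully open); "gripper_force": force on a finger pad.
Only numpy, scipy, OpenCV 4.12 (cv2) and the standard library are available. Lean on these libraries where they do the work, as an engineer would, in place of code of your own. Each camera call takes 0.05 s, during which the arm holds its last target. There are 200 camera calls.

## Task

The glued crystal settings are ready to cure: first swing the open keeper bar fully shut over the settings frame so that it snaps into its catch, and only then press the thumb lever of the timer dial down past its first two clicks to its third, lowest one. The dial springs back when let go, so finish while still holding it down there, and leave the dishes, tools and bottle around where they are.

Things in the scene. Friction and masses are not known exactly. Their poses are not given: they have to be found in the camera images.
- fixture: Setting fixture, fixed to the table: aluminium plate 190 x 130 x 20 mm (x, y, z) with a wooden frame of six brass settings on it (tops 37 mm above the table). Origin: centre of its underside, on the table. Its x axis runs along the plate's long side, from the catch towards the hinge of the keeper bar. A dark steel catch block stands at x = -75 mm, up to 48 mm above the table, on the -y side of the closed bar.
- keeper (a joint): Angle (rad) of the keeper bar about its vertical hinge: 0 = shut, lying along the fixture's -x axis over the frame against its end stop; it grows to 1.5 as the bar swings level towards the fixture's +y side (clockwise seen from above). It starts open at 0.7 to 1.1, swings lightly and stays where it is left. A spring detent has its crest at about 0.22 (some 2 N more at the pin, felt from 0.45 on); below 0.2 it snaps shut and the detent keeps it there.
- keeper_pin (a point): Point on the axis of the upright round steel pin at the free end of the keeper bar, 140 mm from the hinge; the pin is 14 mm in diameter (a 17 mm cap in its top 4 mm is only for looks), its point lies 84 mm above the table, 1 mm above the pin's flat top; the pin rises 35 mm above the bar, whose top is 48 mm above the table. The bar is 18 mm wide and 10 mm thick. Shut, the pin is 75 mm towards -x from the fixture's origin.
- keeper_hinge (a point): Point on the vertical hinge axis of the keeper bar, 84 mm above the table, 65 mm towards +x from the fixture's origin. Hinge post 12 mm in diameter, 70 mm high.
- timer: Timer box, fixed to the table: white plastic housing 130 x 130 mm, 110 mm high, with a black ribbed dial wheel (62 mm in diameter, axle level) in a slot in its front. Origin: on the table under the dial's axle, in the middle of the width; the housing reaches from x = -20 mm to x = +110 mm of it. The thumb lever sticks out in front, towards the box's -x; the axle lies along its y.
- dial (a joint): Angle (rad) of the timer dial: 0 = at rest, thumb lever 0.50 rad above level; it grows as the lever is pressed down. Clicks (detents) at 0.32, 0.64 and 0.96; end stop at 1.10. A return spring brings it back to 0 from any click as soon as it is let go. Pressing at the thumb bar takes about 4 N at first and up to about 10 N just before the third click (0.80); holding it there takes 5 to 10 N.
- thumb_bar (a point): Centre of the black round thumb bar at the end of the dial's lever: 16 mm in diameter, 44 mm long, parallel to the axle, 85 mm from the axle on an 11 mm round arm; at rest 141 mm above the table, at the third click about 62 mm and lying 76 mm in front of the axle.
- dial_axle (a point): Centre of the dial on its axle, 100 mm above the table.
- dish_large: Clear open dish 86 mm wide, 15 mm high, with crystals; loose; leave alone. Origin: centre of its underside.
- dish_small: Clear open dish 72 mm wide, 14 mm high, with crystals; loose; leave alone. Origin: centre of its underside.
- dish_white: White open dish 80 mm wide, 12 mm high, with tiny crystals; loose; leave alone. Origin: centre of its underside.
- glue_bottle: White glue bottle with a needle tip, 44 mm in diameter, 136 mm high, upright; loose; leave alone. Origin: centre of its underside.
- tweezers: Steel tweezers lying flat, about 120 mm long along their x, 10 mm high; loose; leave alone.
- loupe: Black and steel loupe, 34 mm wide, 60 mm long, 22 mm high; loose; leave alone.
- pick_pen: Wooden pick-up pen lying flat, about 120 mm long along its x, 9 mm thick; loose; leave alone.

How it is judged:
On the way, in this order (a step that is already met when the one before it is completed fails the run):
1. the keeper bar is swung shut into its catch while the timer dial is still at rest (value of joint keeper below 0.06 rad and value of joint dial below 0.15 rad), for 0.2 s.
2. the dial is pressed past two clicks to its third (value of joint dial above 0.88 rad and value of joint keeper below 0.06 rad), for 0.2 s.
At the end, for the whole second after the job is handed in: The keeper bar is shut (joint below 0.06 rad) and the robot is holding the dial's thumb lever down at the third click (joint above 0.88 rad, nearly still, robot pressing the lever with more than 1.5 N) (all of step 2 and velocity of joint dial between -0.2 and 0.2 rad/s and contact force between any of the fingers, the arm and dial above 1.5 N); the arm keeps its last pose, push and grip.
It fails at once if the dial is pressed before the keeper bar is shut (value of joint keeper above 0.15 rad and value of joint dial above 0.25 rad).
It fails at once if a dish, tool or the bottle is shifted by more than 40 mm or the bottle is knocked over (distance of any of dish_large, dish_small, dish_white, glue_bottle, tweezers, loupe, pick_pen from where it was at the start of the episode above 0.04 m or angle between glue_bottle's own z axis and vertical above 0.5 rad).
It also fails if it takes over 51 s, if anything falls off the work surface, if the arm or the gripper's body presses on something with over 40 N, if the wrist force passes 120 N, or if a joint passes its speed limit or range.

## Working session

There is one attempt and no reset: what is moved stays moved. The work goes in short steps, Python scripts to look and compute and a tool call to move; the robot and the scene stay as the last step left them, time stands still between calls to the robot, and variables do not carry over. Pictures are saved under pics/ and viewed, at most 10 in all, crops included, and the job is handed in when it is done.

Besides the shell and the picture viewer there is one more tool, called after ">>>" as a command line: name --argument value ..., lists and objects as JSON in quotes. move_arm: Moves the arm, as the interface text tells. Its arguments: {"type":"object","properties":{"commands":{"type":"array"},"squeeze":{"type":"number"}},"required":["commands"]}

```bash
mkdir -p pics; cat > h.py <<'E'
import numpy as np, cv2
from scipy.spatial.transform import Rotation as R
from cell import r
def cloud(name):
    m=r.camera_model(name); im,d=r.capture(name)
    K=np.array(m["intrinsics"]); k1=m["k1"]
    v,u=np.mgrid[0:400,0:640].astype(np.float32)
    p=cv2.undistortPoints(np.stack([u.ravel(),v.ravel()],1)[:,None],K,np.array([k1,0,0,0.])).reshape(400,640,2)
    P=np.dstack([p*d[...,None],d])@R.from_quat(m["orientation"]).as_matrix().T+m["position"]
    P[d==0]=np.nan
    return im,P
E
python3 - <<'E'
from h import *
for n in("top","side"):
    im,P=cloud(n); cv2.imwrite(f"pics/{n}0.png",im); np.save(n+"0.npy",P); cv2.imwrite(n+"0im.png",im)
    m=r.camera_model(n);print(n,m["position"],m["orientation"],m["intrinsics"])
s=r.read_state();print(s["t"],s["tcp_pos"],s["orientation"],s["ft_force"],s["grip_width"])
E
```

```text
top [ 0.51726716 -0.11205916  1.21280652] [-0.70177264  0.71229573 -0.00650539  0.01037491] [[395.59205631   0.         317.72749045]
 [  0.         395.59205631 199.2846413 ]
 [  0.           0.           1.        ]]
side [0.0509232  0.38804721 0.67477673] [-0.34039156  0.83722747 -0.39486833  0.16511436] [[379.46606362   0.         319.50010965]
 [  0.         379.46606362 195.52228025]
 [  0.           0.           1.        ]]
0.1 [0.14794316 0.63234111 0.23049396] [ 1.14612992e-01  9.93409890e-01 -8.07206740e-04 -2.49683276e-05] [ 0.11127962  0.12127903 -0.49423558] 0.9965088233976067
```

View pics/top0.png

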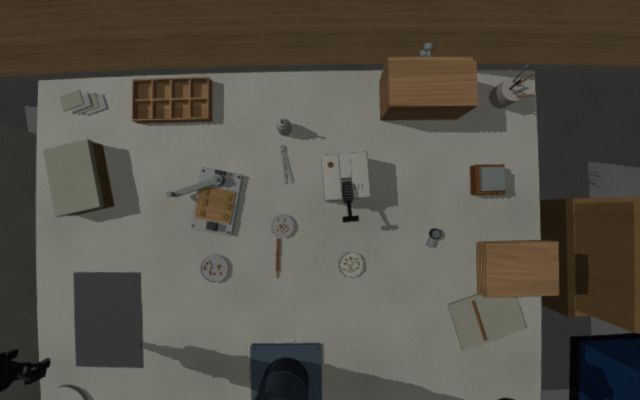

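View pics/side0.png

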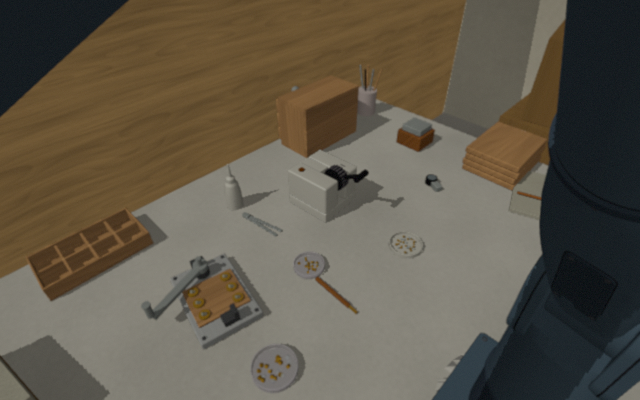

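The top view shows the bar open, with its pin at about (172,193), the hinge at about (219,178), and the catch at the fixture's lower edge near (207,231). The timer is at (345,175) and its thumb bar at (350,218), pointing towards the robot. The side view shows the same, with the catch at (230,315) and the pin at (150,308).

```bash
python3 - <<'E'
from h import *
im=cv2.imread("top0im.png")
a=cv2.resize(im[150:250,150:260],None,fx=5,fy=5,interpolation=cv2.INTER_CUBIC)
b=cv2.resize(im[140:240,310:370],None,fx=5,fy=5,interpolation=cv2.INTER_CUBIC)[:500]
c=np.hstack([a,b])[:, :800]; cv2.imwrite("pics/c1.png",np.clip(c*1.5,0,255).astype(np.uint8)); print(c.shape)
for n in("top0","side0"):
    P=np.load(n+".npy");I=cv2.imread(n+"im.png").astype(int)
    x,y,z=P[...,0],P[...,1],P[...,2]
    def st(nm,m):
        q=P[m]
        print(n,nm,len(q), len(q) and np.round([q.mean(0),q.min(0),q.max(0)],3).tolist())
    near=lambda cx,cy,rad:np.hypot(x-cx,y-cy)<rad
    with np.errstate(invalid='ignore'):
        reg=(x>.4)&(x<.75)&(y>.08)&(y<.4)
        st("pin",reg&(z>.06)&(y>.27)&(z<.1))
        st("hinge",reg&(z>.058)&(y<.25)&(z<.1))
        st("bar",reg&(z>.042)&(z<.053))
        reg=(x>.35)&(x<.8)&(y>-.35)&(y<-.1)
        st("boxtop",reg&(z>.1)&(z<.12)&(I.sum(2)>300))
        st("lever",reg&(z>.115)&(z<.2)&(I.sum(2)<200))
        for k in ("boxtop",):
            q=P[reg&(z>.105)&(z<.115)][:,:2].astype(np.float32)
            print(cv2.minAreaRect(q))
E
```

```text
(500, 800, 3)
top0 pin 38 [[0.566, 0.323, 0.081], [0.56, 0.316, 0.06], [0.575, 0.333, 0.091]]
top0 hinge 20 [[0.608, 0.189, 0.069], [0.602, 0.181, 0.058], [0.614, 0.195, 0.075]]
top0 bar 367 [[0.583, 0.24, 0.048], [0.456, 0.172, 0.042], [0.637, 0.323, 0.053]]
top0 boxtop 1670 [[0.615, -0.183, 0.11], [0.544, -0.25, 0.103], [0.675, -0.117, 0.118]]
top0 lever 442 [[0.603, -0.224, 0.136], [0.483, -0.349, 0.115], [0.8, -0.136, 0.173]]
((0.6757858991622925, -0.21200400590896606), (0.1679743528366089, 0.31312745809555054), 68.1636734008789)
side0 pin 129 [[0.565, 0.326, 0.077], [0.559, 0.318, 0.06], [0.576, 0.334, 0.087]]
side0 hinge 44 [[0.607, 0.193, 0.067], [0.601, 0.186, 0.058], [0.616, 0.198, 0.073]]
side0 bar 755 [[0.579, 0.248, 0.049], [0.458, 0.173, 0.042], [0.639, 0.332, 0.053]]
side0 boxtop 1284 [[0.612, -0.174, 0.111], [0.543, -0.252, 0.1], [0.677, -0.116, 0.115]]
side0 lever 528 [[0.63, -0.238, 0.137], [0.481, -0.35, 0.115], [0.794, -0.137, 0.171]]
((0.6772986650466919, -0.21153682470321655), (0.1665026843547821, 0.31412750482559204), 67.50782012939453)
```

View pics/c1.png

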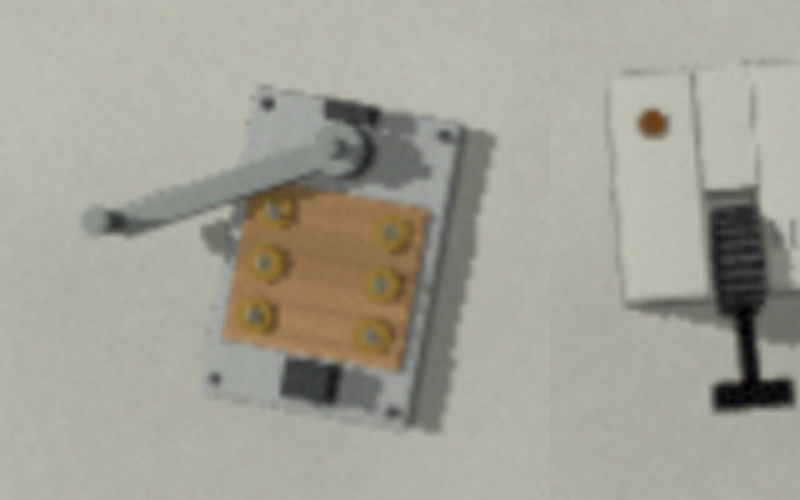

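```bash
python3 - <<'E'
from h import *
for n in("top0","side0"):
    P=np.load(n+".npy");I=cv2.imread(n+"im.png").astype(int)
    x,y,z=P[...,0],P[...,1],P[...,2]
    with np.errstate(invalid='ignore'):
        m=(x>.42)&(x<.70)&(y>.10)&(y<.31)&(z>.012)&(z<.03)
        print(n,"plate",cv2.minAreaRect(P[m][:,:2].astype(np.float32)))
        q=P[(x>.5)&(x<.7)&(y>-.27)&(y<-.1)&(z>.104)&(z<.117)&(I.sum(2)>200)]
        print("box",cv2.minAreaRect(q[:,:2].astype(np.float32)))
        q=P[(x>.42)&(x<.506)&(y>-.27)&(y<-.1)&(z>.11)&(z<.17)]
        print("bar",len(q),q.mean(0),q.min(0),q.max(0),cv2.minAreaRect(q[:,:2].astype(np.float32)))
        q=P[(x>.515)&(x<.57)&(y>-.25)&(y<-.13)&(z>.118)&(z<.17)]
        print("arm/wheel",len(q),q.mean(0),q.min(0),q.max(0))
E
```

```text
top0 plate ((0.5445258021354675, 0.20412856340408325), (0.1321856826543808, 0.19165869057178497), 79.4418716430664)
box ((0.6085730791091919, -0.18522068858146667), (0.1293880045413971, 0.13015757501125336), 3.553532838821411)
bar 110 [ 0.49042645 -0.19223586  0.14649418] [ 0.48032816 -0.21418505  0.13337271] [ 0.50448407 -0.17074876  0.15263396] ((0.492961585521698, -0.1922565996646881), (0.023413855582475662, 0.0438220389187336), 3.754453182220459)
arm/wheel 137 [ 0.54694616 -0.18890966  0.12800147] [ 0.51525966 -0.20096163  0.11854451] [ 0.56996996 -0.17580284  0.13625226]
side0 plate ((0.5455452799797058, 0.20524731278419495), (0.1300962120294571, 0.19272084534168243), 78.88288116455078)
box ((0.6088533997535706, -0.1842038929462433), (0.12920528650283813, 0.13154619932174683), 4.080879211425781)
bar 116 [ 0.48827832 -0.1889801   0.14617757] [ 0.4812337  -0.21583909  0.13630424] [ 0.50493077 -0.17035967  0.1518865 ] ((0.4937112033367157, -0.19281147420406342), (0.02284305728971958, 0.0450032502412796), 4.072168350219727)
arm/wheel 156 [ 0.54843494 -0.18609571  0.12696331] [ 0.51609359 -0.20169501  0.11805009] [ 0.56983348 -0.17432627  0.13530927]
```

>>> move_arm --commands '[[0.6,[0,0,0],0],[0.6,[50,-37,0],-0.13],[0.6,[50,-37,0],-0.13],[0.6,[53,-38,0],-0.13],[0.6,[53,-39,0],-0.13],[0.6,[53,-39,0],-0.13],[0.6,[53,-39,0],-0.13],[0.6,[53,-39,0],-0.13],[0.6,[54,-39,-40],-0.12],[0.6,[0,0,-20],0]]' --squeeze 20

```text
t: 1.35
tcp_pos: [0.5473, 0.3375, 0.1778]
orientation: [0.593, 0.806, -0.001, 0.002]
ft_force: [0.2, 0.6, -1.0]
grip_width: 0.402
gripper_force: 0.0
```

```bash
python3 - <<'E'
from h import *
s=r.read_state();print(s["t"],s["tcp_pos"],s["ft_force"],s["grip_width"],R.from_quat(s["orientation"]).as_matrix()[:,1])
im,P=cloud("wrist"); cv2.imwrite("pics/w1.png",im)
x,y,z=P[...,0],P[...,1],P[...,2]
with np.errstate(invalid='ignore'):
  q=P[(z>.065)&(z<.095)&(np.hypot(x-.567,y-.325)<.03)]
  print(len(q),q.mean(0),q.min(0),q.max(0)) if len(q) else 0
E
```

```text
1.35 [0.54729477 0.33746193 0.17781128] [ 0.19831945  0.61443044 -0.99918073] 0.4017447164760776 [9.54667618e-01 2.97673416e-01 5.25677049e-04]
440 [0.56836546 0.32718991 0.08137191] [0.56067815 0.31781785 0.06507243] [0.57728987 0.3344227  0.08575716]
```

View pics/w1.png

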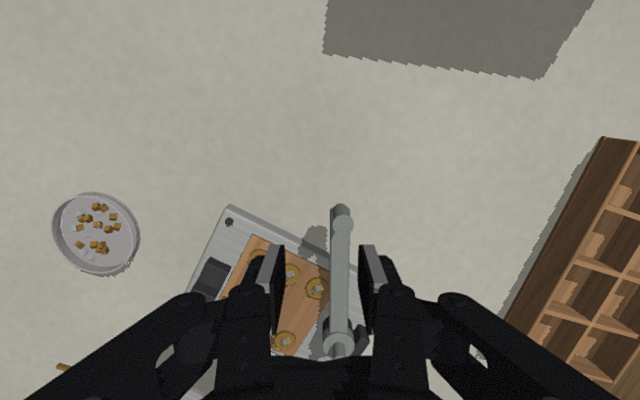

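The wrist view shows the pin at about (342,215), sideways between the open fingers at x 275 to 365. The arm is still short of its target, so I let it settle first.

>>> move_arm --commands '[[0.6,[0,0,0],0],[0.6,[0,0,0],0],[0.6,[0,0,0],0]]'

```text
t: 1.78
tcp_pos: [0.5434, 0.3443, 0.1802]
orientation: [0.588, 0.809, 0.001, 0.0]
ft_force: [0.8, 0.2, 0.2]
grip_width: 0.398
gripper_force: 0.0
```

>>> move_arm --commands '[[0.6,[25,-18,0],0],[0.6,[0,0,-40],0],[0.6,[0,0,-40],0],[0.6,[0,0,-25],0],[0.6,[0,0,-18],0],[0.6,[0,0,0],0]]'

```text
t: 2.52
tcp_pos: [0.568, 0.3249, 0.0554]
orientation: [0.589, 0.808, -0.001, -0.0]
ft_force: [0.0, -0.3, -0.1]
grip_width: 0.401
gripper_force: 0.0
```

>>> move_arm --commands '[[0.6,[-18,-7,0],0.14],[0.6,[-17,-9,0],0.14],[0.6,[-16,-12,0],0.14],[0.6,[-14,-14,0],0.14],[0.6,[-12,-15,0],0.14],[0.6,[-10,-17,0],0.14],[0.6,[-7,-18,0],0.14],[0.6,[-4,-19,0],0.14],[0.6,[0,0,0],0],[0.6,[0,0,0],0]]'

```text
t: 3.78
tcp_pos: [0.4717, 0.2152, 0.057]
orientation: [0.071, 0.997, 0.001, 0.001]
ft_force: [1.0, 0.5, 0.0]
grip_width: 0.404
gripper_force: 0.0
```

```bash
cat > look.py <<'E'
from h import *
s=r.read_state();print(s["t"],s["tcp_pos"],s["ft_force"],R.from_quat(s["orientation"]).as_matrix()[:,1])
for n in("side","top"):
    im,P=cloud(n); cv2.imwrite(n+"1.png",im)
    x,y,z=P[...,0],P[...,1],P[...,2]
    with np.errstate(invalid='ignore'):
        q=P[(z>.044)&(z<.053)&(x>.49)&(x<.59)&(y>.15)&(y<.33)]
    if len(q)>10:
        l=cv2.fitLine(q[:,:2].astype(np.float32),cv2.DIST_HUBER,0,.01,.01).ravel(); print(n,len(q),l,np.degrees(np.arctan2(l[1],l[0]))%180)
E
python3 look.py
```

```text
3.775 [0.47170628 0.21517551 0.0570072 ] [0.97644736 0.52137394 0.02779815] [0.14176335 0.98989909 0.00171719]
side 36 [ 0.8014752  -0.598028    0.5036357   0.21364677] 143.27121
top 212 [ 0.9810441  -0.19378467  0.5266296   0.20616841] 168.82626
```

>>> move_arm --commands '[[0.6,[-1,-6,0],0],[0.6,[-1,-5,0],0],[0.6,[0,0,0],0]]'

```text
t: 4.25
tcp_pos: [0.47, 0.2092, 0.0565]
orientation: [0.068, 0.998, 0.004, 0.002]
ft_force: [2.8, 15.0, -10.0]
grip_width: 0.398
gripper_force: 7.7
```

The bar reads shut in the top view, and the end stop is felt at 15 N. Next I back off, lift, close the fingers and go above the thumb bar.

>>> move_arm --commands '[[0.6,[1,10,0],0],[0.6,[0,0,0],0],[0.6,[0,0,40],0],[0.6,[0,0,50],0],[0.6,[0,0,60],0],[1,[2,-45,10],0.1],[1,[2,-50,0],0.1],[1,[2,-50,0],0],[1,[2,-50,0],0],[1,[2,-50,0],0]]'

```text
t: 5.5
tcp_pos: [0.4788, -0.0346, 0.2161]
orientation: [-0.029, 1.0, -0.0, -0.0]
ft_force: [0.2, 0.3, 1.3]
grip_width: -0.003
gripper_force: 0.0
```

>>> move_arm --commands '[[1,[1,-50,0],0],[1,[1,-50,0],0],[1,[0,-50,0],0],[1,[0,0,0],0],[1,[0,0,0],0]]'

```text
t: 6.12
tcp_pos: [0.481, -0.1818, 0.2158]
orientation: [-0.03, 1.0, 0.0, -0.001]
ft_force: [0.8, 0.8, -0.2]
grip_width: -0.0
gripper_force: 0.0
```

```bash
python3 look.py; python3 - <<'E'
from h import *
im,P=cloud("wrist"); cv2.imwrite("pics/w2.png",im)
E
```

```text
6.125 [ 0.48097761 -0.18179766  0.21581163] [ 0.77271644  0.78649171 -0.18324916] [-5.93641174e-02  9.98236181e-01  6.54210835e-04]
side 321 [ 0.9718971  -0.23540603  0.5381289   0.20742163] 166.38445
top 203 [ 0.97994375 -0.19927438  0.5405474   0.2038099 ] 168.50548
```

View pics/w2.png

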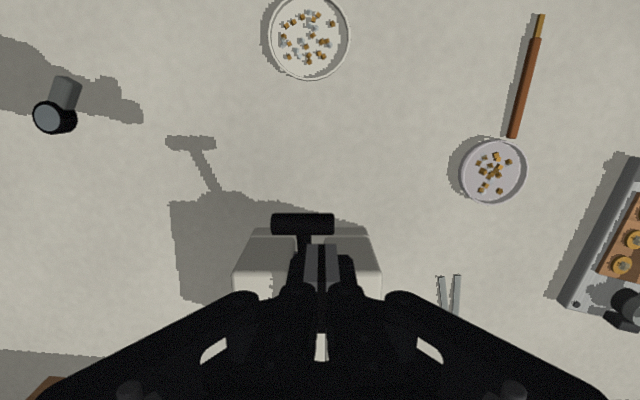

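The wrist view shows the thumb bar centred at (303,224), with the fingertips at about x 320. That is about 11 mm short in -y, which agrees with the measured bar at y = -0.193.

```bash
python3 - <<'E'
from h import *
im,P=cloud("side");x,y,z=P[...,0],P[...,1],P[...,2]
with np.errstate(invalid='ignore'): q=P[(z>.06)&(z<.09)&(x>.43)&(x<.54)&(y>.15)&(y<.3)]
c=q.mean(0);print(len(q),c,q.min(0),q.max(0),np.degrees(np.arctan2(c[1]-.1925,c[0]-.609)))
E
```

```text
108 [0.46982678 0.21979008 0.07806152] [0.46307483 0.21163721 0.06025556] [0.48003926 0.22633789 0.08827999] 168.90579742580746
```

>>> move_arm --commands '[[1,[2,-11,0],0],[1,[0,0,-30],0],[1,[0,0,-25],0],[1,[0,0,0],0]]'

```text
t: 6.82
tcp_pos: [0.4824, -0.193, 0.1597]
orientation: [-0.03, 1.0, 0.0, -0.002]
ft_force: [0.2, -0.1, 0.6]
grip_width: -0.003
gripper_force: 0.0
```

>>> move_arm --commands '[[1,[0,0,-12],0],[1,[0,0,-12],0],[1,[0,0,-12],0],[1,[0,0,-12],0],[1,[0,0,-12],0],[1,[0,0,-12],0],[1,[0,0,-10],0],[1,[0,0,-8],0],[1,[0,0,0],0],[1,[0,0,0],0]]'

```text
t: 8.07
tcp_pos: [0.4863, -0.1936, 0.0725]
orientation: [-0.03, 1.0, -0.001, 0.003]
ft_force: [1.5, 0.8, 6.3]
grip_width: -0.001
gripper_force: 2.9
```

>>> move_arm --commands '[[1,[0,0,-4],0],[1,[0,0,0],0],[1,[0,0,0],0],[1,[0,0,0],0]]'

```text
t: 8.57
tcp_pos: [0.4874, -0.1937, 0.0691]
orientation: [-0.03, 1.0, -0.001, 0.004]
ft_force: [2.8, 1.8, 9.7]
grip_width: 0.001
gripper_force: 4.2
```

```bash
python3 - <<'E'
from h import *
s=r.read_state();print(s["t"],s["tcp_pos"],s["ft_force"])
im,P=cloud("side"); cv2.imwrite("pics/s2.png",cv2.resize(im[120:260,250:430],None,fx=4,fy=4,interpolation=cv2.INTER_CUBIC))
x,y,z=P[...,0],P[...,1],P[...,2]
I=im.astype(int).sum(2)
with np.errstate(invalid='ignore'): m=(I<120)&(x>.46)&(x<.51)&(y>-.225)&(y<-.16)&(z>.035)&(z<.1)
q=P[m];print(len(q),q.mean(0),q.min(0),q.max(0))
im,P=cloud("wrist")
cv2.imwrite("pics/w3.png",im)
E
```

```text
8.575 [ 0.48742842 -0.19366178  0.06912633] [2.80578302 1.76382034 9.69297798]
101 [ 0.48768501 -0.18197261  0.07698812] [ 0.47665726 -0.20917783  0.05984649] [ 0.50863351 -0.1700322   0.09983718]
```

View pics/s2.png

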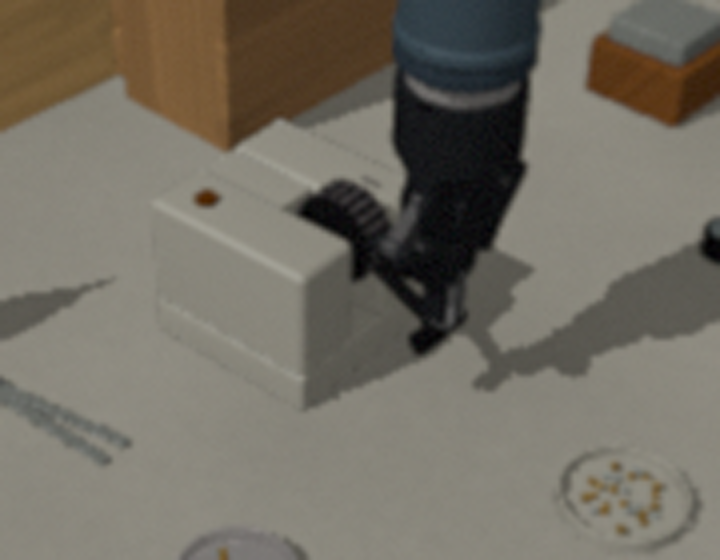

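The side crop shows the closed fingertips resting on the thumb lever, with the bar end at about (430,340). The lever points well below level. A tip height of 69 mm puts the dial at about 0.98 rad, held with about 10 N.

```bash
python3 -c "
from cell import r
s=r.read_state();print(s['tcp_pos'],s['ft_force'],s['joint_velocities']);print(r.close_job())"
```

```text
[ 0.4874721  -0.19364885  0.06915931] [2.07554263 1.28428549 9.43172085] [-5.24691551e-04 -3.98894699e-05 -1.62436234e-03 -3.44777699e-05
  1.70962688e-03  5.02073757e-05 -1.19782296e-03]
the job is handed in; nothing more can be done
None
```

I handed the job in with the keeper bar snapped shut and the arm holding the dial's lever at the third click, at about 0.98 rad by tip height, with about 10 N; the hand-in returned no verdict.

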